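Clamp a shaft in the cross-drilling fixture

ROBOT

A 7-joint arm with a two-finger parallel gripper is mounted at the origin on the work surface. World frame = base frame: x ahead of the robot, y to its left, z up, the work surface at z = 0. Lengths are in m, angles in rad, forces in N, time in s.
With the tool pointing down it reaches from about 0.4 to 0.85 m from the base axis. Payload 10.4 kg.
Tool frame: the origin (TCP) lies at the very end of the fingers, on their centre line; the grasp point (between the pads) lies 19 mm behind it; z points along the fingers, y is the direction in which the jaws open and shut (so a half turn about z gives the same grasp; the last joint's range is limited). The gripper opens to 87 mm and grips with 3 to 60 N. Pads are 19 mm wide; open, the fingers measure 117 mm over their backs; the gripper's body (75 mm by 190 mm) begins 51 mm behind the grasp point.
Start: joints at [-1.21, 0.332, -0.065, 1.46, 0.022, 1.35, -0.088], TCP at [0.234, 0.58, 0.223] pointing down, gripper open.
Joint ranges: [-2.6, 2.6], [-0.5, 2.12], [-1.47, 1.34], [0.16, 2.42], [-1.27, 4.41], [0.06, 2.06], [-2.6, 2.6]. Speed limits (rad/s): [2.22, 2.22, 2.79, 2.79, 3.14, 3.14, 3.14].

INTERFACE

Orientations are given as [roll, pitch, yaw] about the fixed x, y, z axes, in that order (R = Rz(yaw) Ry(pitch) Rx(roll)).
In Python, from cell import robot, imaging gives the robot as it stands. The module is installed in compiled form; this text tells all that it offers.
- The arm moves only by the shell command python3 -m handwheel 'ROWS' [FORCE]. ROWS is JSON, a list of rows, each a list of 3 entries, a list of its own where there are three numbers: the closure, from 0 (fully open) to 1 (shut), then the shift along the world's x, y, z in cm, then the turn about the world's z in rad. A call has 1 to 20 rows; each row is the pose to reach, as a shift and turn from the pose commanded when the call began; what a row does not reach only later rows make up. A row lasts 1/8 s, in which the tool goes at most 62.5 mm and 10.7 degrees, less where a joint would pass 70% of its speed; a pose out of reach is approached as far as the arm can. A call with a gripper value outside its range is refused whole. The fingers move at their own pace and stop on an object; FORCE is the grip in N (left out, the last holds). Time passes only in rows, so rows that repeat a pose let the fingers close. It gives the time, the measured TCP pose, the force and the opening at its end, in the units of the state.
- robot.sense(): the state, without advancing time (a new reading comes with each control period).
- imaging.get_image(name): name is "scene" or "top" or "wrist"; returns a dict with "frame" (384x512x3 uint8, red, green, blue), "fx", "fy", "cx", "cy" (pixels), "view" (4x4, takes a point from world to camera coordinates). Camera axes: x right, y down, z forward; pixel columns grow to the right and rows downward; lengths in m; the calibration is good to about 2 mm. A picture is of the moment at which its call begins. There is no depth.
- robot.finish_job(): hands the job in, once; it reports no verdict.
The state is a dict: "time_s": time; "qpos": joint angles; "joint_vel": joint speeds; "tau": joint torques, N m; "position": TCP position; "orientation": TCP orientation; "force": force on the tool from outside, world axes, zero at the start; "ft_torque": the same for the moment, N m; "width": opening from 0.0 (shut) to 1.0 (fully open).
Only numpy, scipy, OpenCV 4.12 (cv2) and the standard library are available. Lean on these libraries where they do the work, as an engineer would, in place of code of your own. Each camera call takes 0.05 s, during which the arm holds its last target.

TASK

Get the round steel shaft ready for cross-drilling: push on its free end so that it slides along the V-blocks until it is fully home against the end stop, then press the toggle clamp's handle down past its dead point until it snaps into lock. Nothing is to be picked up: the shaft stays down in its V-blocks throughout, and the tools lying and standing around stay where they are.

Things in the scene. Friction and masses are not known exactly. Their poses are not given: they have to be found in the camera images.
- fixture: cross-drilling fixture, fixed to the bench: aluminium plate 170 x 220 x 12 mm, origin under its centre on the bench top; x axis from the shaft towards the clamp handle (away from the robot), y along the shaft towards the end stop, z up. In this frame (mm): two steel V-blocks on the line x = -55 (44 wide, 38 tall, y -95 to -61 and 35 to 69); a toggle clamp in the plane y = -22, up to 30 wide in y
- stop_face (a point): centre of the end stop's round button, which faces the shaft's head (to -y): fixture frame (-55, 84, 38) mm, on the shaft's axis; axes as the fixture's. Its block is 44 wide, 62 tall
- bush_top (a point): centre of the top of the drill bush that stands over the shaft, fixture frame (-55, 18, 80) mm; its bridge spans y 5 to 31 and x -73 to -1 mm. Beside it the open clamp arm stands up to about z = 140 mm between x = -55 and 25; it swings down on the shaft as the handle goes down
- shaft: plain round steel shaft, 20 mm diameter, 220 mm long, about 0.5 kg, loose in the two V-blocks along the fixture's y; origin at its middle on its axis, own y axis along it towards the end stop. Its axis is 38 mm above the bench. It slides along the V-blocks against 3 to 9 N of friction and may roll
- shaft_head (a point): centre of the shaft's end face that looks to the end stop; at the start 20 to 55 mm short of it
- shaft_tail (a point): centre of the shaft's other, free end face, 220 mm from the head; it sticks out past the plate's edge over the bare bench, 26 mm when the shaft is home and more before: push here, along the fixture's +y
- clamp_handle (a joint): angle (rad) between the handle and the clamp's short link: 0 wide open, grows as the handle goes down; at 1.84 the rubber foot meets the shaft; 2.21 is the dead point, where three pins line up; past it the handle snaps by itself to its stop at 2.41, locked. Let go between 1.84 and 2.21 it springs back to 1.84; while more open it stays where it is left
- grip_top (a point): point on the upper side of the handle's black rubber grip, 110 mm from handle_pin (grip 16 mm thick, 50 to 135 mm from the pin). Fixture frame, mm: wide open (43, -22, 166); dead point (129, -22, 108); locked (131, -22, 96). At the start the handle slopes up at 38 to 71 degrees; locked it is level. Pushed square to the handle here it takes 1 to 2 N, then up to 10 N before the dead point
- handle_pin (a point): the pin about which the handle turns on the clamp's arm; it moves too: fixture frame, mm: wide open (15, -22, 60), locked (21, -22, 89). The handle swings in the fixture's x-z plane, from upright to level, away from the shaft and down
- spanner: double-ended spanner, 170 mm long, lying flat; bystander, leave it where it is
- deburrer: hand deburring tool with a black handle, 160 mm long, lying flat in front of the fixture; bystander
- chip_brush: chip brush with a wooden handle, 190 mm long, lying flat behind the fixture; bystander
- caliper: steel sliding caliper, 200 mm long and about 9 mm thick, lying flat; bystander
- oil_bottle: white plastic oil bottle, 52 mm across, 130 mm tall, standing; bystander
- plug_gauge: stepped steel plug gauge, 28 mm across below and 20 mm above, 85 mm tall, standing near the fixture; bystander (it and the offcut may change places)
- offcut: plain steel bar offcut, 24 mm across, 70 mm tall, standing on end near the fixture; bystander
There are look-alikes about, which are no part of the job. Of the things that look like the shaft, the largest one is meant.

How it is judged:
By the outcome, as a careful person would: the job done as asked, in the order asked, and still so for the second after the job is handed in, with the robot touching nothing.
It also fails if it takes over 40 s, if anything falls off the work surface, if the arm or the gripper's body presses on something with over 40 N, if the wrist force passes 120 N, or if a joint passes its speed limit or range.

## Working session

There is one attempt and no reset: what is moved stays moved. The work goes in short steps, Python scripts to look and compute and a shell command to move; the robot and the scene stay as the last step left them, time stands still between calls to the robot, and variables do not carry over. Pictures are saved under pics/ and viewed, and the job is handed in when it is done.

```bash
mkdir -p pics; cat > h.py <<'E'
import numpy as np, cv2
from cell import robot, imaging
def snap(n,tag):
    d=imaging.get_image(n); cv2.imwrite(f"pics/{tag}_{n}.png",cv2.resize(d["frame"][:,:,::-1],(768,576),interpolation=cv2.INTER_CUBIC))
    np.savez(f"pics/{tag}_{n}.npz",**d); return d
def load(n,tag): return dict(np.load(f"pics/{tag}_{n}.npz"))
def ray(d,u,v):
    V=d["view"];R=V[:3,:3];o=-R.T@V[:3,3]
    r=R.T@np.array([(u-d["cx"])/d["fx"],(v-d["cy"])/d["fy"],1]);return o,r/np.linalg.norm(r)
def onz(d,u,v,z):
    o,r=ray(d,u,v);return o+r*(z-o[2])/r[2]
def tri(d1,p1,d2,p2):
    A=[];b=[]
    o1,r1=ray(d1,*p1);o2,r2=ray(d2,*p2)
    s=np.linalg.lstsq(np.c_[r1,-r2],o2-o1,rcond=None)[0]
    a=o1+s[0]*r1;c=o2+s[1]*r2;return (a+c)/2,np.linalg.norm(a-c)
def proj(d,p):
    q=d["view"][:3,:3]@np.asarray(p)+d["view"][:3,3];return np.array([d["fx"]*q[0]/q[2]+d["cx"],d["fy"]*q[1]/q[2]+d["cy"]])
E
python3 - <<'E'
from h import *
np.set_printoptions(precision=3,suppress=True)
for n in("scene","top","wrist"):
    d=snap(n,"a");V=d["view"];print(n,d["fx"],d["cx"],d["cy"],-V[:3,:3].T@V[:3,3],V[:3,:3])
print(robot.sense())
E
```

```text
scene 419.88672796444905 255.57359582811839 193.70475793504997 [1.01  0.341 0.805] [[-0.494  0.869 -0.007]
 [ 0.687  0.385 -0.616]
 [-0.533 -0.309 -0.788]]
top 413.8534348436498 262.2407775128406 198.5976672322004 [0.298 0.069 1.235] [[ 0.019 -1.    -0.002]
 [-0.98  -0.018 -0.197]
 [ 0.197  0.006 -0.98 ]]
wrist 297.1810765267029 252.67217728737808 192.46477102302794 [0.165 0.606 0.383] [[ 0.374  0.927 -0.002]
 [ 0.892 -0.359  0.273]
 [ 0.253 -0.104 -0.962]]
{'time_s': 0.15, 'qpos': array([-1.21 ,  0.333, -0.065,  1.461,  0.022,  1.35 , -0.089]), 'joint_vel': array([-0.001, -0.002,  0.001, -0.002, -0.001,  0.   , -0.   ]), 'tau': array([  0.001, -62.363,   0.024, -39.015,  -0.061,   0.037,   0.   ]), 'position': array([0.234, 0.579, 0.222]), 'orientation': array([-3.14 ,  0.   ,  2.758]), 'force': array([-0.207, -0.183, -0.287]), 'ft_torque': array([-0.056, -0.02 , -0.046]), 'width': 1.0029797690056126}
```

View pics/a_scene.png

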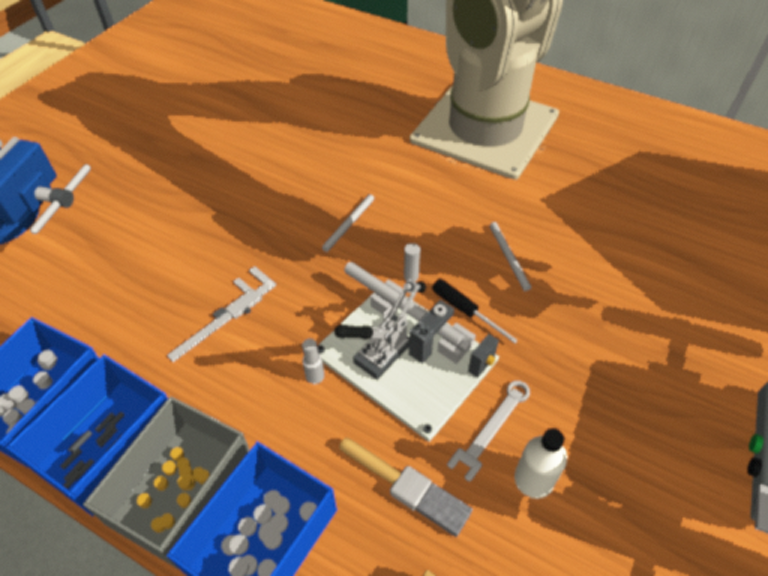

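View pics/a_top.png

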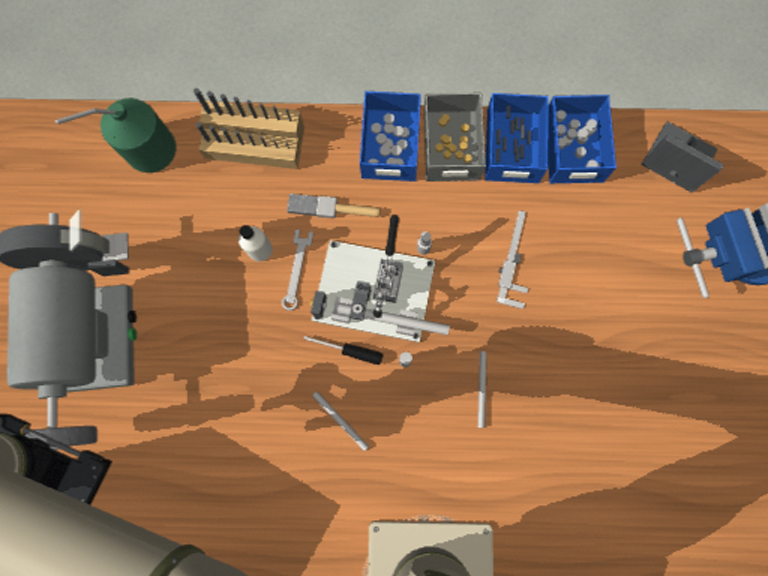

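The pictures show the plate at about (315-435, 240-340) in the top view, with the shaft's tail at about (448,328). The black grip is at (393,235). I'll zoom in to measure.

```bash
python3 - <<'E'
from h import *
d=load("top","a")["frame"][:,:,::-1];c=d[130:260,185:315];cv2.imwrite("pics/ztop.png",cv2.resize(c,(780,780*130//130))[:600] if 0 else cv2.resize(c,(598,598),interpolation=cv2.INTER_CUBIC))
d=load("scene","a")["frame"][:,:,::-1];c=d[150:300,200:370];cv2.imwrite("pics/zscene.png",cv2.resize(c,(680,600),interpolation=cv2.INTER_CUBIC))
E
```

```text
(no output)
```

View pics/ztop.png

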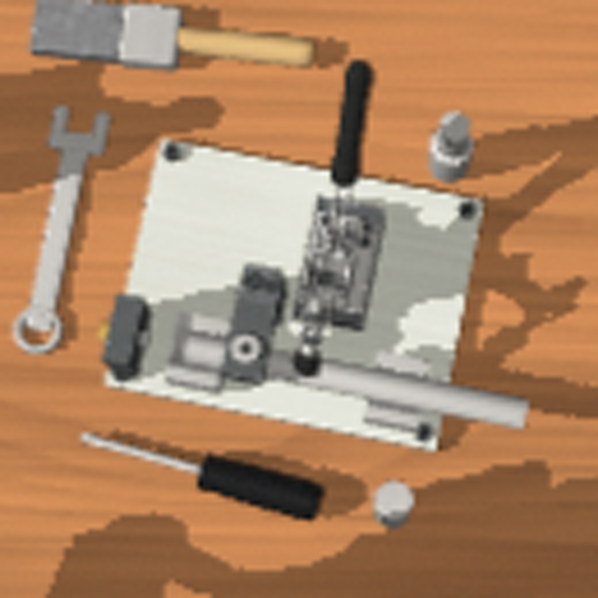

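View pics/zscene.png

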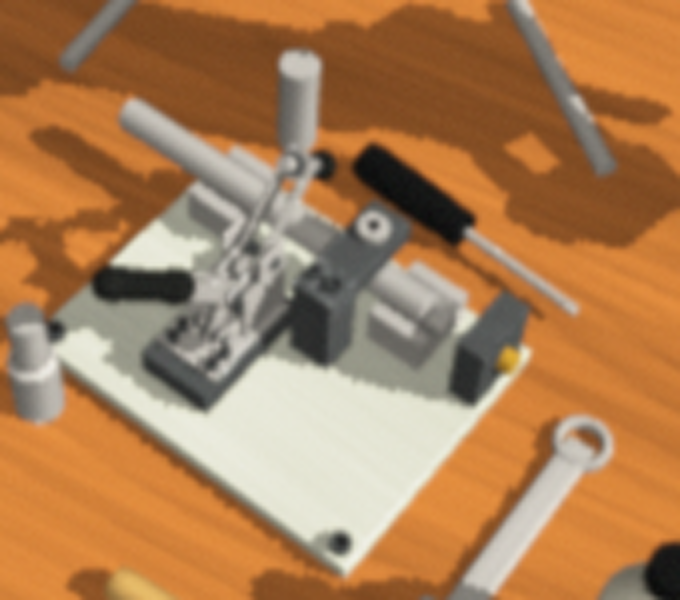

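```bash
python3 - <<'E'
from h import *
np.set_printoptions(precision=4,suppress=True)
t=load("top","a");s=load("scene","a")
T=lambda u,v:(u/4.6+185-.4,v/4.6+130-.4)
S=lambda u,v:(u/4+200-.4,v/4+150-.4)
# refine plate mask in top
hsv=cv2.cvtColor(t["frame"],cv2.COLOR_RGB2HSV)
img=np.array([onz(t,*T(*p),.012)[:2] for p in [(163,140),(484,200),(438,450),(105,385)]])
fx=np.array([[85,110],[85,-110],[-85,-110],[-85,110]])/1000
def fit(f,w):
    fm,wm=f.mean(0),w.mean(0);H=(f-fm).T@(w-wm);a=np.arctan2(H[0,1]-H[1,0],H[0,0]+H[1,1]);R=np.array([[np.cos(a),-np.sin(a)],[np.sin(a),np.cos(a)]]);return a,wm-R@fm,R
a,o,R=fit(fx,img);print("plate fit yaw",a,o,img-(fx@R.T+o))
# scene corners: left(45,322)?, bottom (345,575), right(530,352)
w2=np.array([onz(s,*S(*p),.012)[:2] for p in [(345,572),(530,352),(48,320)]])
f2=np.array([[85,110],[-85,110],[85,-110]])/1000
a2,o2,R2=fit(f2,w2);print("scene",a2,o2,w2-(f2@R2.T+o2))
W=lambda p,R=R,o=o:np.r_[R@np.array(p[:2])/1000+o,p[2]/1000]
B=tri(t,T(245,347),s,S(374,226));print("bush",B,W((-55,18,80)))
tail=tri(t,T(523,412),s,S(133,115))
print("tail",tail, "fix",(R.T@(tail[0][:2]-o))*1000)
print("tail z38 line top",R.T@(onz(t,*T(525,410),.038)[:2]-o)*1000)
for n,p,q in [("griptip",(359,70),(105,283)),("gripbase",(344,175),(185,285))]:
    X=tri(t,T(*p),s,S(*q));print(n,X,R.T@(X[0][:2]-o)*1000)
for n,p in [("offcut",T(393,492)),("plug",T(455,122))]:
    X=onz(t,*p,.07 if n=="offcut" else .085);print(n,X,R.T@(X[:2]-o)*1000)
print("offcut tri",tri(t,T(393,492),s,S(300,65)));print("plug tri",tri(t,T(455,122),s,S(25,320)))
for n,p in [("tailhome",(-55,-136,38)),("stop",(-55,84,38)),("lock",(131,-22,96)),("dead",(129,-22,108)),("open",(43,-22,166))]: print(n,W(p),proj(t,W(p)))
E
```

```text
plate fit yaw -0.175774929656693 [0.5596 0.1163] [[-0.0007 -0.0012]
 [ 0.0002  0.0009]
 [ 0.0002 -0.0001]
 [ 0.0003  0.0004]]
scene -0.22144324644555718 [0.5555 0.1176] [[ 0.0019  0.0025]
 [ 0.0013 -0.0051]
 [-0.0032  0.0026]]
bush (array([0.5099, 0.1442, 0.0809]), np.float64(0.0017090760719959735)) [0.5086 0.1437 0.08  ]
tail (array([ 0.4785, -0.0296,  0.0396]), np.float64(0.00030013994332503635)) fix [ -54.3665 -157.913 ]
tail z38 line top [ -52.5029 -159.1447]
griptip (array([0.6603, 0.0762, 0.1696]), np.float64(0.0027875787166885073)) [106.0942 -21.9356]
gripbase (array([0.6113, 0.0861, 0.1131]), np.float64(0.0008523844252114359)) [ 56.1815 -20.6825]
offcut [0.423  0.0523 0.07  ] [-123.3646  -86.9342]
plug [0.6552 0.017  0.085 ] [111.4251 -81.0517]
offcut tri (array([0.4225, 0.0523, 0.0743]), np.float64(0.00012842537776469625))
plug tri (array([0.6546, 0.017 , 0.0871]), np.float64(0.0002975562326165536))
tailhome [ 0.4817 -0.008   0.038 ] [290.7808 218.0473]
stop [0.5202 0.2086 0.038 ] [217.2438 203.7728]
lock [0.6848 0.0718 0.096 ] [264.8008 144.7983]
dead [0.6828 0.0721 0.108 ] [264.6824 144.0902]
open [0.5981 0.0871 0.166 ] [258.5839 167.1218]
```

The top and scene views agree to 1-2 mm: bush z = 81 against 80, tail z = 39.6 against 38, and grip y = -22. The yaw is -0.176. The tail is at fixture y of about -158, so the shaft is roughly 22 mm short of home. I'll hover behind the tail with the gripper shut.

```bash
python3 -m handwheel '[[1,[2,-6,0],-0.17],[1,[4,-11,0],-0.34],[1,[6,-17,0],-0.51],[1,[8,-23,0],-0.68],[1,[10,-28,0],-0.85],[1,[12,-34,0],-1.02],[1,[14,-39,0],-1.19],[1,[17,-45,0],-1.363],[1,[20,-51,0],-1.363],[1,[22,-57,0],-1.363],[1,[23.9,-63.9,0],-1.363],[1,[23.9,-63.9,0],-1.363],[1,[23.9,-63.9,0],-1.363],[1,[23.9,-63.9,0],-1.363],[1,[23.9,-63.9,0],-1.363]]' 20
python3 -c "
from h import *
for n in('top','scene','wrist'): snap(n,'b')"
```

```text
time_s: 2.02
position: [0.4729, -0.0581, 0.2225]
orientation: [-3.141, -0.0, 1.397]
force: [0.3, 0.4, -0.2]
width: 0.008
```

View pics/b_wrist.png

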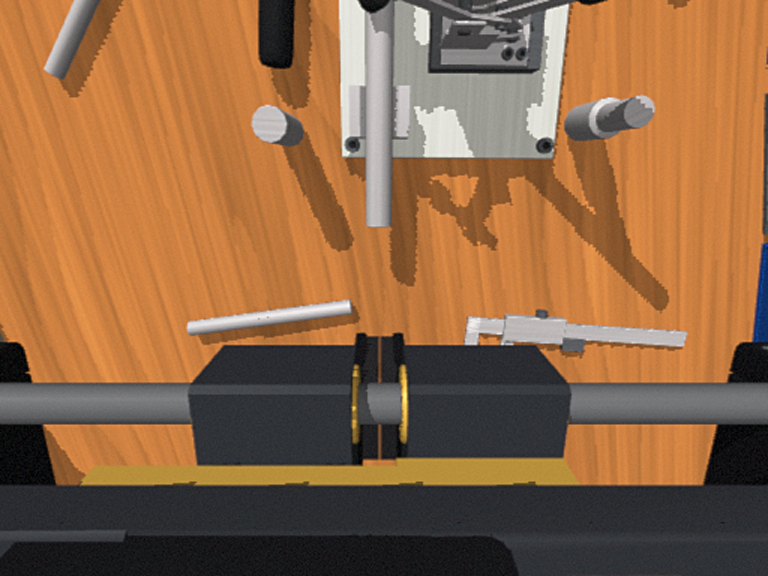

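View pics/b_scene.png

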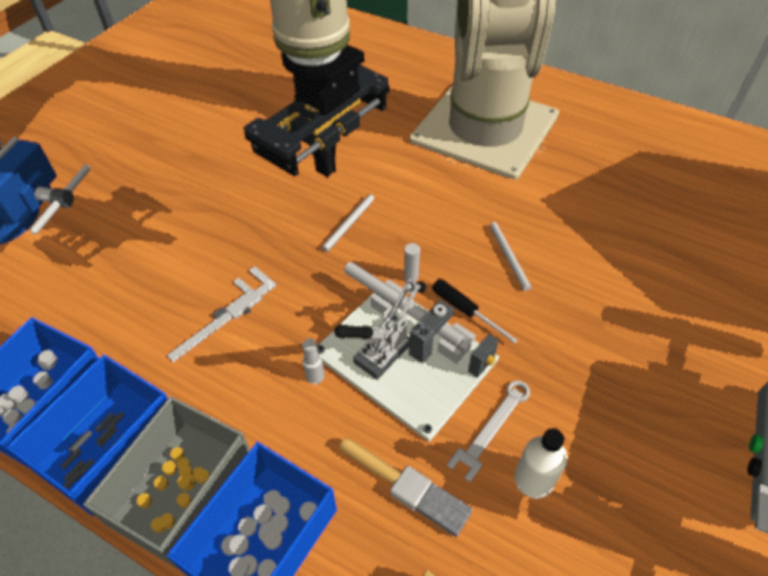

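The wrist view shows the shaft's tail at (379,225), in line with the shut fingers at column 380. The loose bar (190-350, 318) and the caliper (470-685, 330) are nearby, so I'll check their positions and the tail's.

```bash
python3 - <<'E'
from h import *
np.set_printoptions(precision=4,suppress=True)
w=load("wrist","b");a=-.1758;o=np.array([.5596,.1163]);R=np.array([[np.cos(a),-np.sin(a)],[np.sin(a),np.cos(a)]])
for n,p,z in [("tail",(379,222),.038),("barR",(352,308),.01),("calJaw",(468,330),.009),("offc",(268,124),.07)]:
    X=onz(w,p[0]/1.5,p[1]/1.5,z);print(n,X,R.T@(X[:2]-o)*1000)
x=np.array([.4729,-.0581]);print("tcp",R.T@(x-o)*1000)
E
```

```text
tail [ 0.4785 -0.03    0.038 ] [ -54.232  -158.2499]
barR [ 0.4413 -0.1041  0.01  ] [ -77.9228 -237.6719]
calJaw [ 0.5399 -0.1429  0.009 ] [  25.974  -258.6476]
offc [0.4179 0.0506 0.07  ] [-127.993   -89.4519]
tcp [ -54.8618 -186.8754]
```

Everything is clear. The tail is at fixture y = -158.2 in this view too. I'll descend, then push.

```bash
python3 -m handwheel '[[1,[0,0,-5],0],[1,[0,0,-10],0],[1,[0,0,-15],0],[1,[0,0,-19.3],0],[1,[0,0,-19.3],0],[1,[0,0,-19.3],0],[1,[0,0,-19.3],0]]'
python3 -c "
from h import *
d=snap('wrist','c')"
```

```text
time_s: 3.05
position: [0.4744, -0.0593, 0.0314]
orientation: [3.139, -0.001, 1.395]
force: [0.9, 0.2, -0.2]
width: 0.007
```

View pics/c_wrist.png

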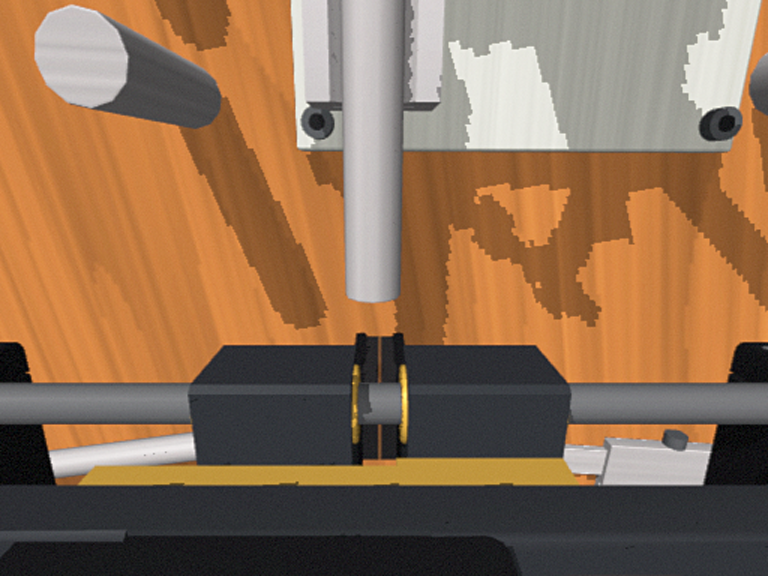

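The fingers are 20 mm behind the tail's face at (372,298), with clear space around them. I'll push about 36 mm first.

```bash
python3 -m handwheel '[[1,[0.1,0.8,0],0],[1,[0.15,1.5,0],0],[1,[0.25,1.9,0],0],[1,[0.3,2.3,0],0],[1,[0.4,2.7,0],0],[1,[0.45,3.1,0],0],[1,[0.55,3.5,0],0],[1,[0.55,3.5,0],0],[1,[0.55,3.5,0],0]]'
python3 -c "
from h import *
d=snap('wrist','d');d=snap('scene','d');snap('top','d')
f=d['frame'][150:300,200:370,::-1];cv2.imwrite('pics/zd.png',cv2.resize(f,(680,600),interpolation=cv2.INTER_CUBIC))"
```

```text
time_s: 4.22
position: [0.4781, -0.0256, 0.0296]
orientation: [-3.141, 0.001, 1.394]
force: [-3.0, -5.7, 3.1]
width: 0.007
```

View pics/zd.png

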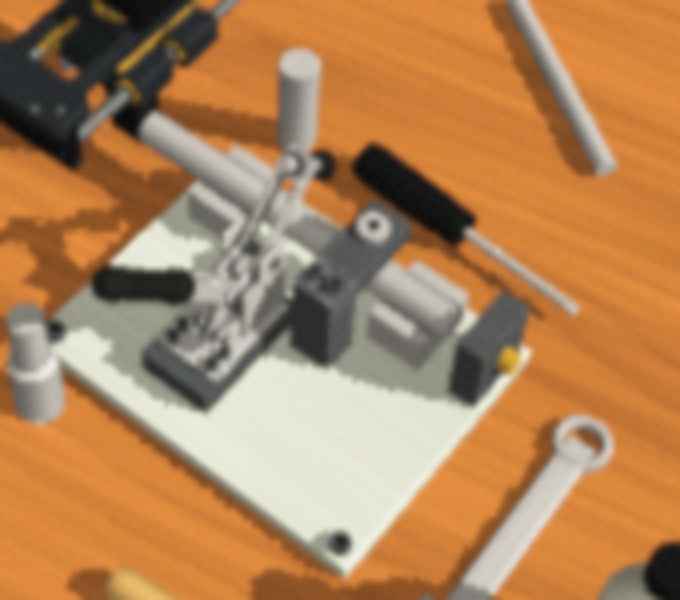

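View pics/d_wrist.png

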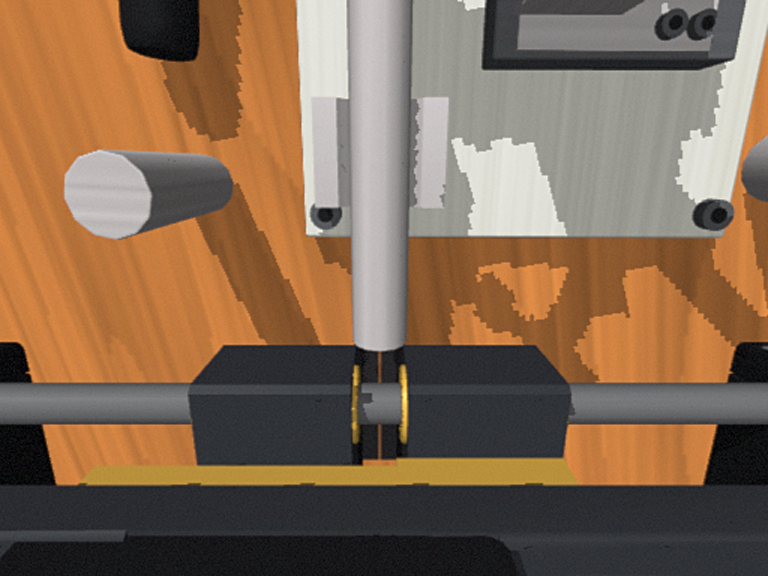

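The fingers are on the tail (force about 6.5 N) and the shaft has slid. It has about 8 mm to go.

```bash
python3 -m handwheel '[[1,[0.05,0.3,0],0],[1,[0.1,0.55,0],0],[1,[0.1,0.7,0],0],[1,[0.1,0.7,0],0]]'; python3 -m handwheel '[[1,[0.02,0.12,0],0],[1,[0.04,0.24,0],0],[1,[0.04,0.24,0],0]]'
```

```text
time_s: 4.88
position: [0.4792, -0.0192, 0.0297]
orientation: [-3.141, 0.002, 1.393]
force: [-2.8, -8.6, 6.0]
width: 0.006
time_s: 5.25
position: [0.4795, -0.0172, 0.0297]
orientation: [-3.141, 0.002, 1.393]
force: [-2.5, -8.9, 5.0]
width: 0.005
```

```bash
python3 -m handwheel '[[1,[0.03,0.15,0],0],[1,[0.05,0.3,0],0],[1,[0.05,0.3,0],0]]'
```

```text
time_s: 5.62
position: [0.4795, -0.017, 0.0296]
orientation: [-3.141, 0.005, 1.391]
force: [-5.1, -20.3, 8.5]
width: 0.007
```

The tool stopped moving and the force jumped to 21 N, so the shaft is against the stop. I'll check the gap in the pictures.

```bash
python3 -c "
from h import *
d=snap('scene','e');t=snap('top','e')
f=d['frame'][190:260,280:350,::-1];g=t['frame'][190:225,200:300,::-1]
cv2.imwrite('pics/ze.png',cv2.resize(f,(560,560),interpolation=cv2.INTER_CUBIC));cv2.imwrite('pics/zet.png',cv2.resize(g,(800,280),interpolation=cv2.INTER_CUBIC))"
```

```text
(no output)
```

View pics/ze.png

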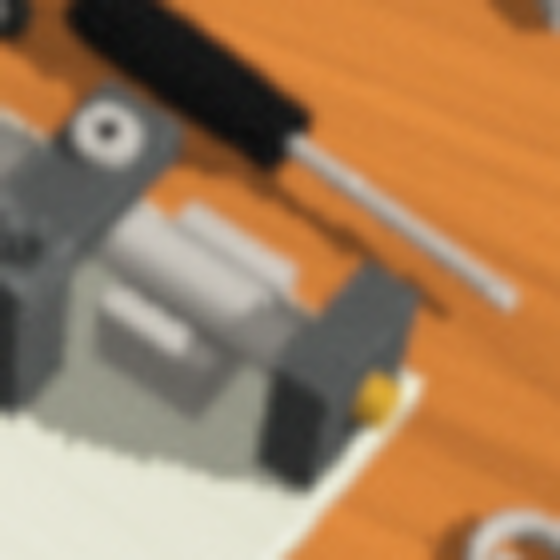

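View pics/zet.png

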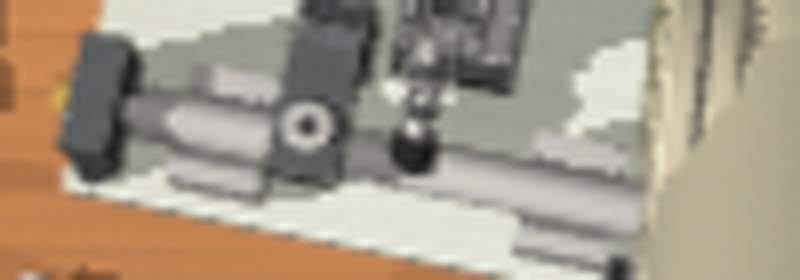

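In the scene crop the shaft runs right up to the stop block. I'll back straight off, rise, and go above the grip.

```bash
python3 -m handwheel '[[1,[-0.1,-0.8,0],0],[1,[-0.4,-2.5,0],0],[1,[-0.6,-3.5,0],0],[1,[-0.6,-3.5,0],0],[1,[-0.6,-3.5,5],0],[1,[-0.6,-3.5,10],0],[1,[-0.6,-3.5,15],0],[1,[-0.6,-3.5,21],0],[1,[3,0,21],0],[1,[7,3,21],0],[1,[11,6.5,21],0],[1,[14.8,9.9,21],0],[1,[14.8,9.9,21],0],[1,[14.8,9.9,21],0],[1,[14.8,9.9,21],0]]'
python3 -c "
from h import *
d=snap('wrist','f');d=snap('scene','f');snap('top','f')
f=d['frame'][130:280,190:360,::-1];cv2.imwrite('pics/zf.png',cv2.resize(f,(680,600),interpolation=cv2.INTER_CUBIC))"
```

```text
time_s: 7.6
position: [0.628, 0.0859, 0.2401]
orientation: [3.141, -0.001, 1.393]
force: [0.1, 0.2, -0.6]
width: 0.004
```

View pics/zf.png

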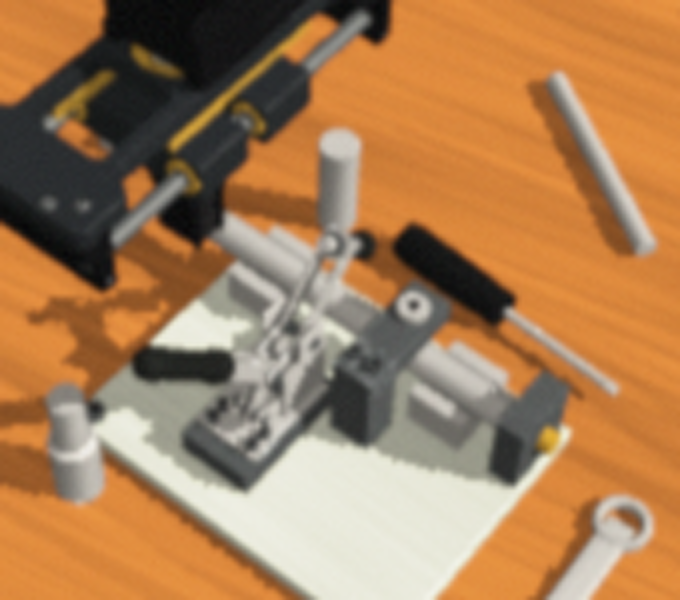

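View pics/f_wrist.png

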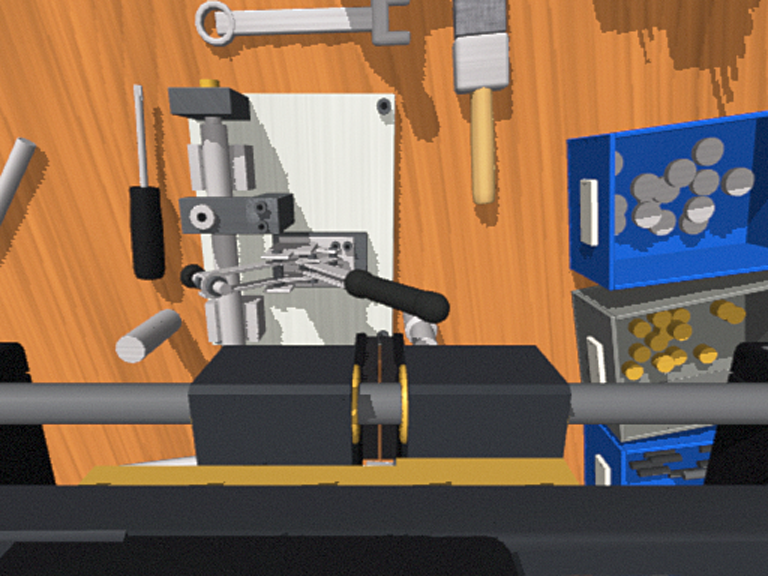

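The wrist view shows the shaft's head against the stop at (212,118). The black grip runs from (355,285) to (440,305), and the fingers are above the handle plane. I'll check the exact position before descending.

```bash
python3 - <<'E'
from h import *
np.set_printoptions(precision=4,suppress=True)
print(robot.sense()["position"])
w=load("wrist","f");s=load("scene","f");a=-.1758;o=np.array([.5596,.1163]);R=np.array([[np.cos(a),-np.sin(a)],[np.sin(a),np.cos(a)]])
S=lambda u,v:(u/4+190-.4,v/4+130-.4)
for n,p,q in [("tip",(432,307),(148,363)),("base",(360,284),(225,367))]:
    X=tri(w,(p[0]/1.5,p[1]/1.5),s,S(*q));print(n,X,R.T@(X[0][:2]-o)*1000)
E
```

```text
[0.6282 0.0864 0.2402]
tip (array([0.6572, 0.075 , 0.1642]), np.float64(0.0021985601354610903)) [103.293  -23.6388]
base (array([0.6152, 0.0866, 0.1179]), np.float64(0.004486052649108569)) [ 59.9248 -19.5141]
```

The measurements agree. I'll move down along the grip's arc in small rows, stopping before the dead point.

```bash
python3 -m handwheel '[[1,[0,-0.45,-4],0],[1,[0,-0.45,-6.5],0],[1,[0,-0.45,-7],0],[1,[0.15,-0.47,-8],0],[1,[0.8,-0.6,-8.5],0],[1,[1.5,-0.7,-9],0],[1,[2.1,-0.8,-9.5],0],[1,[2.7,-0.9,-10.1],0],[1,[2.7,-0.9,-10.1],0],[1,[2.7,-0.9,-10.1],0]]'
python3 -c "
from h import *
d=snap('wrist','g');d=snap('scene','g');snap('top','g')
f=d['frame'][130:280,190:360,::-1];cv2.imwrite('pics/zg.png',cv2.resize(f,(680,600),interpolation=cv2.INTER_CUBIC))"
```

```text
time_s: 9.0
position: [0.6551, 0.0779, 0.1382]
orientation: [-3.141, 0.0, 1.395]
force: [-0.1, 0.9, -0.5]
width: 0.008
```

View pics/zg.png

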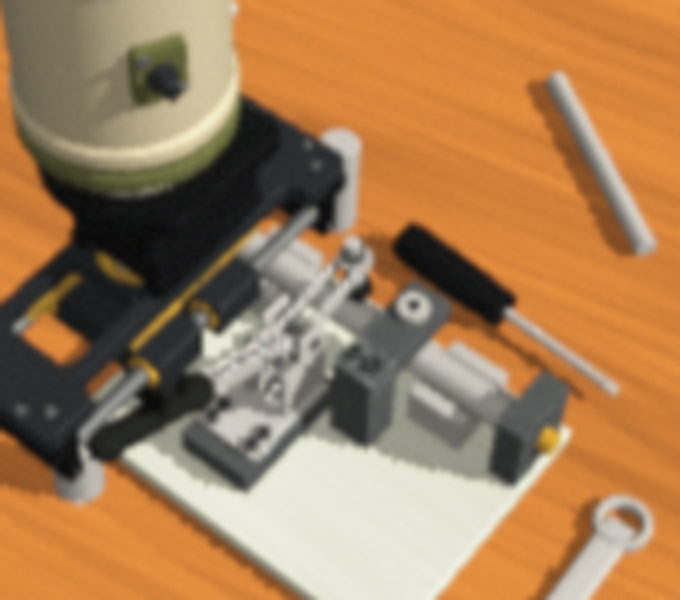

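View pics/g_wrist.png

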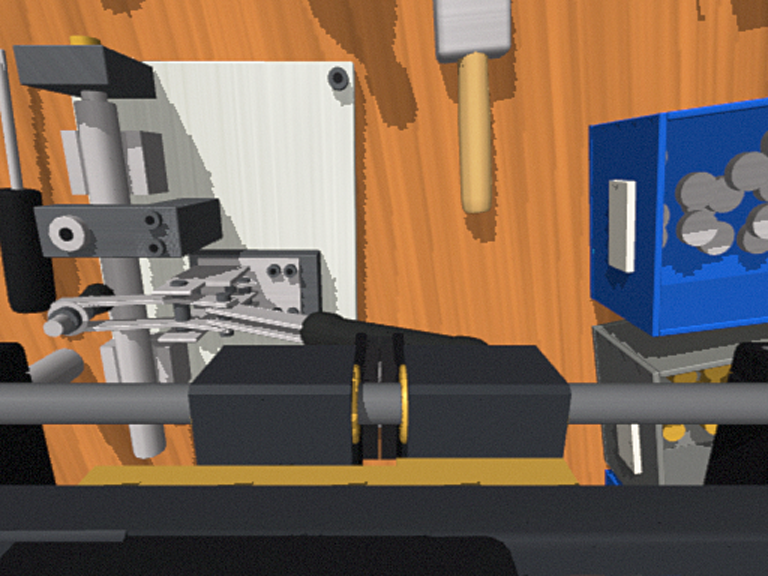

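The handle is swinging down under the fingers and the arm is coming down on the shaft. I'll carry on towards the dead point.

```bash
python3 -m handwheel '[[1,[0.5,-0.15,-0.55],0],[1,[0.9,-0.25,-1.1],0],[1,[1.15,-0.3,-1.7],0],[1,[1.4,-0.35,-2.3],0],[1,[1.4,-0.35,-2.3],0]]'
python3 -m handwheel '[[1,[0.1,0,-0.4],0],[1,[0.2,-0.05,-0.8],0],[1,[0.2,-0.05,-0.8],0]]'
```

```text
time_s: 9.78
position: [0.6694, 0.0743, 0.1149]
orientation: [-3.141, 0.0, 1.395]
force: [-0.3, 0.6, 0.1]
width: 0.01
time_s: 10.15
position: [0.6714, 0.0739, 0.1071]
orientation: [-3.141, 0.0, 1.395]
force: [0.5, 0.7, 0.7]
width: 0.002
```

```bash
python3 -c "
from h import *
d=snap('wrist','i');d=snap('scene','i');snap('top','i')
f=d['frame'][130:280,190:360,::-1];cv2.imwrite('pics/zi.png',cv2.resize(f,(680,600),interpolation=cv2.INTER_CUBIC))"
```

```text
(no output)
```

View pics/zi.png

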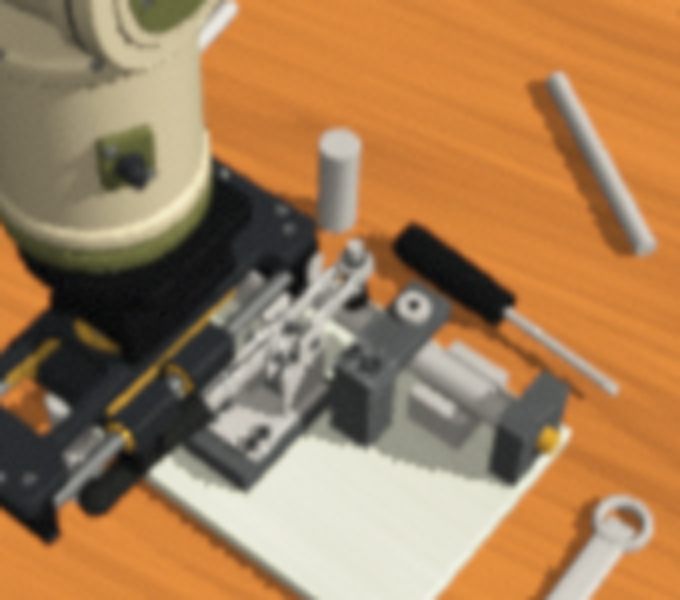

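View pics/i_wrist.png

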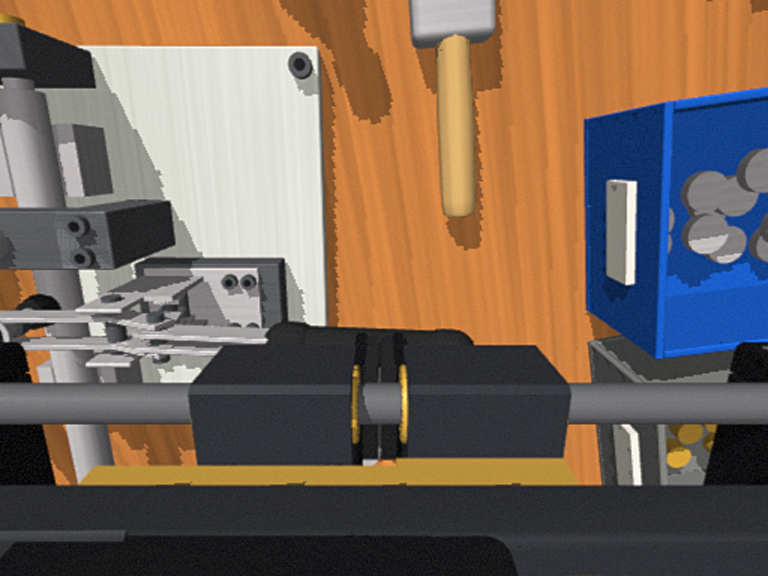

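```bash
python3 -m handwheel '[[1,[0.05,0,-0.4],0],[1,[0.1,0,-0.8],0],[1,[0.1,0,-0.8],0]]'; python3 -m handwheel '[[1,[0,0,-0.2],0],[1,[0,0,-0.4],0],[1,[0,0,-0.4],0]]'
```

```text
time_s: 10.68
position: [0.6721, 0.0739, 0.099]
orientation: [-3.141, 0.0, 1.395]
force: [-0.5, 0.7, 0.5]
width: 0.007
time_s: 11.05
position: [0.6724, 0.0739, 0.0955]
orientation: [3.142, 0.0, 1.395]
force: [0.3, 0.2, 0.4]
width: 0.005
```

```bash
python3 -m handwheel '[[1,[0,0,-0.15],0],[1,[0,0,-0.3],0],[1,[0,0,-0.3],0]]'
```

```text
time_s: 11.42
position: [0.6728, 0.0741, 0.0939]
orientation: [3.141, -0.001, 1.395]
force: [-3.5, -0.4, 9.8]
width: 0.001
```

```bash
python3 -m handwheel '[[1,[0,0,-0.15],0],[1,[0,0,-0.15],0]]'; python3 -m handwheel '[[1,[0,0,2],0],[1,[0,0,6],0],[1,[0,0,12],0],[1,[-6,-6,14],0],[1,[-12,-12,14],0],[1,[-17,-17,14],0],[1,[-17,-17,14],0],[1,[-17,-17,14],0]]'
python3 -c "
from h import *
d=snap('scene','j');t=snap('top','j')
f=d['frame'][150:300,200:370,::-1];cv2.imwrite('pics/zj.png',cv2.resize(f,(680,600),interpolation=cv2.INTER_CUBIC))
c=t['frame'][130:260,185:315,::-1];cv2.imwrite('pics/zjt.png',cv2.resize(c,(598,598),interpolation=cv2.INTER_CUBIC))"
```

```text
time_s: 11.68
position: [0.6729, 0.0742, 0.0931]
orientation: [3.14, -0.001, 1.395]
force: [-6.5, 0.4, 15.4]
width: 0.009
time_s: 12.68
position: [0.5002, -0.0998, 0.2323]
orientation: [3.14, -0.002, 1.389]
force: [1.0, 0.9, -0.5]
width: 0.004
```

View pics/zj.png

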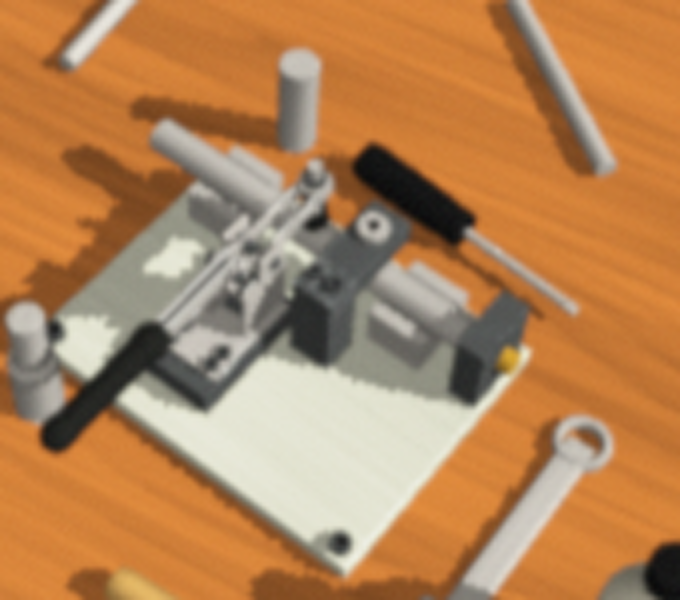

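View pics/zjt.png

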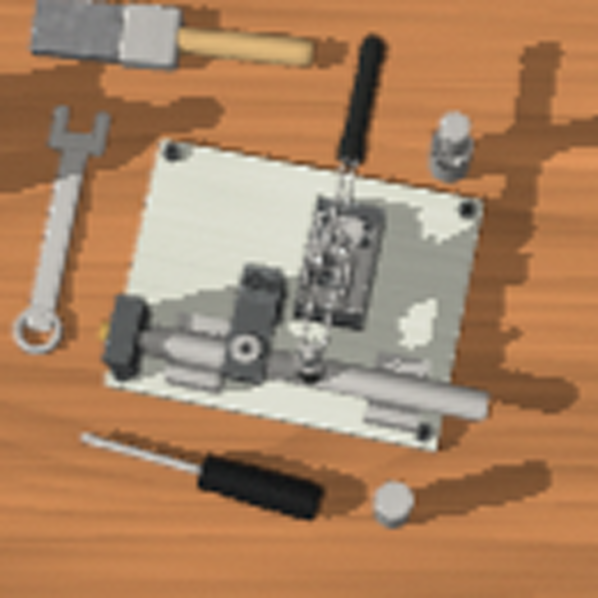

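The handle now lies low, with its grip from (155,340) to (55,440) in the scene crop. The foot is on the shaft, and the bystanders look unmoved. I'll measure the slope and the tail.

```bash
python3 - <<'E'
from h import *
np.set_printoptions(precision=4,suppress=True)
t=load("top","j");s=load("scene","j");a=-.1758;o=np.array([.5596,.1163]);R=np.array([[np.cos(a),-np.sin(a)],[np.sin(a),np.cos(a)]])
T=lambda u,v:(u/4.6+185-.4,v/4.6+130-.4)
S=lambda u,v:(u/4+200-.4,v/4+150-.4)
for n,p,q in [("tip",(373,43),(55,437)),("base",(351,157),(157,337)),("tail",(486,404),(165,134)),("plug",(455,122),(25,318)),("offcut",(393,492),(300,65))]:
    X=tri(t,T(*p),s,S(*q));print(n,X,R.T@(X[0][:2]-o)*1000)
def W(x,y,z): return np.r_[R@np.array([x,y])/1000+o,z/1000]
# where centre line of grip end should be, locked vs springback(1.84: ~33deg higher)
for n,p in [("locked end c",(153,-22,88)),("locked base c",(72,-22,88))]:
    u=proj(s,W(*p));v=proj(t,W(*p));print(n,(u+.4-[200,150])*4,(v+.4-[185,130])*4.6)
x=load("scene","a")["frame"].astype(int);y=s["frame"].astype(int)
print(robot.sense()["force"])
E
```

```text
tip (array([0.7049, 0.0689, 0.0903]), np.float64(0.0012547477947802267)) [151.3052 -21.216 ]
base (array([0.6306, 0.0815, 0.0877]), np.float64(0.0011293486202560818)) [ 76.0072 -21.8757]
tail (array([ 0.4828, -0.0055,  0.0408]), np.float64(0.001500280715147115)) [ -54.35   -133.4118]
plug (array([0.6542, 0.017 , 0.0884]), np.float64(0.0004437905582343869)) [110.5312 -81.2247]
offcut (array([0.4225, 0.0523, 0.0743]), np.float64(0.00012842537776469625)) [-123.7611  -86.9789]
locked end c [ 53.1127 441.0082] [375.5953  41.5131]
locked base c [163.1126 331.5283] [350.7725 162.6042]
[0.3779 0.1777 0.0603]
```

The grip is level, with its tip at z = 90 mm and its base at 88 mm, against about 88 when locked. The tail is at the home position within measuring error, and the robot is clear. I'll hand in.

```bash
python3 -c "
from h import *
print(robot.finish_job())"
```

```text
the job is handed in; nothing more can be done
None
```

The shaft is home against the end stop and the toggle clamp is locked. I handed the job in at about 13 s with the robot clear of everything.

- **Shaft:** I pushed its free end about 22 mm with the shut fingers. It slid at 6–11 N, then the tool stopped and the force rose to about 21 N. In the pictures the head sits against the stop. The tail measured y = -133.4 mm in the fixture frame, against -136 nominal. That 2.6 mm difference is about the camera error.
- **Clamp:** I pressed the handle along its arc past the dead point until it met its stop, at about 15 N. After I let go, the pictures showed the grip level, with its tip at z = 90 mm and its base at 88 mm; about 88 mm is expected when locked. The foot is on the shaft. My force readings, taken only at the end of each move, did not catch the peak before the dead point, so the lock is judged by the level handle and the hard stop.
- **Bystanders:** The plug gauge and the offcut measured within about 1 mm of where they started. The spanner, deburrer and brush look unmoved; I did not check the caliper or the oil bottle after the moves, but the arm stayed clear of them.

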